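# Open the squeeze-and-turn tablet tub

## Task

Open the tub of disinfectant tablets: squeeze the two orange tabs of its blue safety cap inward, keep them squeezed while you turn the cap gently anticlockwise (seen from above) until you feel it come up against its stop, then lift it straight off without forcing it. Set the cap down gently, right way up, in the empty kidney dish, let go of it, and leave the other things where they are.

Things in the scene. Friction and masses are not known exactly. Their poses are not given: they have to be found in the camera images.
- cap: Blue safety cap, 48 mm across, 30 mm high, about 70 g; origin at the centre of its lower edge, z up along its axis. Two orange tabs stand out on its own +y and -y sides: 18 mm wide (along x), 14 mm high, outer faces 57 mm apart at rest, 49 mm pressed home. At rest a pawl behind each tab locks it to the neck (0.1 rad of play); with both pressed home it turns anticlockwise (from above).
- cap_grip (a point): Point on the cap's axis midway between the two tabs, 18 mm above the cap's lower edge, axes as the cap's.
- tab_a (a joint): How far the tab on the cap's +y side is pressed in: 0 at rest, 0.004 m fully home. Its spring needs about 3.6 N to start moving and 8.4 N to be fully home.
- tab_b (a joint): The same for the tab on the cap's -y side.
- tub: White tub, 76 mm across with a blue band, fixed in a grey holder 100 mm across, 14 mm high; origin at the centre of its underside, z up. The shoulder ends 88 mm up; from there a 32 mm neck rises. The cap's lower edge sits 105 mm and the tabs' middle 123 mm above the origin (35 mm clear below it). At the start the cap's x axis lies along the tub's.
- dish: Empty kidney-shaped pulp dish, light brown, 236 mm long (own x), about 140 mm wide (own y), fixed to the table; origin on its underside; flat floor 4 mm above it, the outward-leaning rim 37 mm high. Across the middle the floor reaches from 80 mm on the -y side to 60 mm on the +y side of the origin.
- stock_dish: An identical kidney dish filled with wrapped syringes, fixed to the table; to be left alone.
- needle_box: Loose cream and blue carton of needles, 70 x 95 x 55 mm with a raised flap up to 95 mm, origin at the centre of its underside; to be left alone.
- vial: Loose amber vial, 22 mm in diameter, 42 mm high, standing, origin at the centre of its underside; to be left alone.
- syringe: Loose syringe lying along its own x, 155 mm long over all, barrel 13 mm thick, origin under the middle of the barrel; to be left alone.
- mouth (a point): Centre of the tub's mouth, 125 mm above the tub's underside. Two lugs on the neck hold the cap down until it has turned 0.3 to 1.1 rad, differing from tub to tub and hidden by the cap; about 0.25 rad later it meets a firm stop, where it lifts straight off, clear of the neck after 20 mm. Play about 1 mm. More than 60 N between cap and tub breaks the lugs.
Mind the look-alikes: they are no part of the job. What is shaped like the tub but pink, red or yellow is not meant.

How it is judged (in metres and radians):
On the way, in this order (a step that is already met when the one before it is completed fails the run):
1. both tabs are pressed in while the cap is still seated on the tub (value of joint each of tab_a, tab_b above 0.003 m and z of cap in the frame of tub below 0.109 m and horizontal distance between cap and tub below 0.005 m), for 0.1 s.
2. the cap, still down on the neck, has been turned at least 0.25 rad from where it started (angle between the x axis of cap and the x axis of tub, either way round above 0.25 rad and z of cap in the frame of tub below 0.11 m and horizontal distance between cap and tub below 0.005 m), for 0.1 s.
3. the cap is lifted clear of the neck (z of cap in the frame of tub above 0.128 m), for 0.1 s.
At the end, for the whole second after the job is handed in: The cap rests still, right way up (within 0.15 rad), on the floor of the empty kidney dish (lower edge within 6 mm of the floor), released (x of cap in the frame of dish between -0.09 and 0.09 m and y of cap in the frame of dish between -0.08 and 0.06 m and z of cap in the frame of dish between 0.002 and 0.01 m and angle between cap's own z axis and vertical below 0.15 rad and linear speed of cap below 0.02 m/s); the robot touches nothing.
It fails at once if the cap was forced: more than 60 N between cap and tub (contact force between cap and tub above 60 N).
It fails at once if the cap was dropped: it moved faster than 0.6 m/s out of the gripper (linear speed of cap above 0.6 m/s and contact force between the fingers and cap below 0.1 N).
It fails at once if the needle box was moved more than 20 mm (distance of needle_box from where it was at the start of the episode above 0.02 m).
It fails at once if the vial or the syringe was moved more than 20 mm (distance of any of vial, syringe from where it was at the start of the episode above 0.02 m).
It fails at once if the filled dish was hit with more than 10 N (contact force between anything else and stock_dish above 10 N).
It also fails if it takes over 67 s, if anything falls off the work surface, if the arm or the gripper's body presses on something with over 40 N, if the wrist force passes 120 N, or if a joint passes its speed limit or range.

## Robot

A 7-joint arm with a two-finger parallel gripper is mounted at the origin on the work surface. World frame = base frame: x ahead of the robot, y to its left, z up, the work surface at z = 0. Lengths are in mm, angles in rad, forces in N, time in s.
With the tool pointing down it reaches from about 400 to 850 mm from the base axis. Payload 10.4 kg.
Tool frame: the origin (TCP) lies at the very end of the fingers, on their centre line; the grasp point (between the pads) lies 19 mm behind it (r.hold_point_z is the distance from the TCP to the grasp point, in mm); z points along the fingers, y is the direction in which the jaws open and shut (so a half turn about z gives the same grasp; the last joint's range is limited). The gripper opens to 87 mm and grips with 3 to 60 N. Pads are 19 mm wide; open, the fingers measure 117 mm over their backs; the gripper's body (75 mm by 190 mm) begins 51 mm behind the grasp point.
Start: joints at [1.245, 0.332, -0.065, 1.46, 0.022, 1.35, -0.088], TCP at [186.393, -596.582, 222.576] pointing down, gripper open.
Joint ranges: [-2.6, 2.6], [-0.5, 2.12], [-1.47, 1.34], [0.16, 2.42], [-1.27, 4.41], [0.06, 2.06], [-2.6, 2.6]. Speed limits (rad/s): [2.22, 2.22, 2.79, 2.79, 3.14, 3.14, 3.14].

## Interface

Orientations are given as a unit quaternion [w, x, y, z].
In Python, from station import monitor, viewer, r gives the robot as it stands.
- The arm moves only by the tool move_arm, never from a script. Its argument "series" is one flat list of numbers, 7 for each row, row after row: the finger opening in mm, from 0 to 87, then the shift along the world's x, y, z in mm, then the turn, a rotation vector about the world's x, y, z in degrees. In form: [claw, dx, dy, dz, rx, ry, rz, claw, dx, dy, dz, rx, ry, rz, ...]. A call has 1 to 20 rows; each row is the pose to reach, as a shift and turn from the pose commanded when the call began; what a row does not reach only later rows make up. A row lasts 1/10 s, in which the tool goes at most 50 mm and 8.59 degrees, less where a joint would pass 70% of its speed; a pose out of reach is approached as far as the arm can. A call with a gripper value outside its range is refused whole. The fingers move at their own pace and stop on an object; "newtons" is the grip in N (left out, the last holds). Time passes only in rows, so rows that repeat a pose let the fingers close. It gives the time, the measured TCP pose, the force and the opening at its end, in the units of the state.
- monitor.read_state(): the state, without advancing time (a new reading comes with each control period).
- viewer.read_camera(name): name is "scene" or "side" or "wrist"; returns a dict with "img" (400x640x3 uint8, red, green, blue), "K" (3x3 intrinsics, pixels), "distortion" ([k1, k2, p1, p2, k3] as OpenCV has them; the pictures are not rectified), "eye" and "orientation" of the camera in the world. Camera axes: x right, y up, looking along -z (the intrinsics and any distortion apply to the point x, -y, -z); pixel columns grow to the right and rows downward; lengths in mm; the calibration is good to about 2 mm. A picture is of the moment at which its call begins. There is no depth.
- r.job_done(): hands the job in, once; it reports no verdict.
The state is a dict: "time": time; "joint_positions": joint angles; "qd": joint speeds; "joint_efforts": joint torques, N m; "position": TCP position; "ee_rot": TCP orientation; "wrist_force": force on the tool from outside, world axes, zero at the start; "torque": the same for the moment, N m; "opening": opening from 0.0 (shut) to 1.0 (fully open).
Only numpy, scipy, OpenCV 4.12 (cv2) and the standard library are available. Lean on these libraries where they do the work, as an engineer would, in place of code of your own. Each camera call takes 0.05 s, during which the arm holds its last target.

## Working session

There is one attempt and no reset: what is moved stays moved. The work goes in short steps, Python scripts to look and compute and a tool call to move; the robot and the scene stay as the last step left them, time stands still between calls to the robot, and variables do not carry over. Pictures are saved under pics/ and viewed, and the job is handed in when it is done.

Besides the shell and the picture viewer there is one more tool, called in YAML: its name, and indented under it one key for each argument. move_arm: Moves the arm, as the interface text tells. Its arguments: {"type":"object","properties":{"series":{"type":"array"},"newtons":{"type":"number"}},"required":["series"]}

```bash
mkdir -p pics
cat > h.py <<'E'
import numpy as np, cv2
from scipy.spatial.transform import Rotation as R
from station import monitor, viewer, r
def shot(n,f):
    c=viewer.read_camera(n); cv2.imwrite('pics/'+f,c['img'][:,:,::-1]); np.save('pics/'+f+'.npy',c,allow_pickle=True); return c
def load(f): return np.load('pics/'+f+'.npy',allow_pickle=True).item()
def Rm(c):
    o=np.array(c['orientation'],float)
    return o if o.shape==(3,3) else R.from_quat(o[[1,2,3,0]]).as_matrix()
def ray(c,u,v):
    p=cv2.undistortPoints(np.array([[[u,v]]],float),np.array(c['K']),np.array(c['distortion']))[0,0]
    return np.array(c['eye'],float),Rm(c)@np.array([p[0],-p[1],-1])
def atz(c,u,v,z):
    e,d=ray(c,u,v); return e+d*(z-e[2])/d[2]
def proj(c,P):
    q=(np.atleast_2d(P)-np.array(c['eye']))@Rm(c); q=q*[1,-1,-1]
    return cv2.projectPoints(q.reshape(-1,1,3),np.zeros(3),np.zeros(3),np.array(c['K']),np.array(c['distortion']))[0][:,0]
E
python3 - <<'E'
from h import *
for n in ['scene','side','wrist']:
    c=shot(n,n+'0.png'); print(n,c['eye'],c['orientation'],c['K'],c['distortion'])
print(monitor.read_state(), r.hold_point_z)
E
```

```text
scene [1069.98591889   39.78976087  608.55300582] [0.62311911 0.270439   0.28822951 0.67491412] [[391.13122896   0.         320.10015802]
 [  0.         391.13122896 202.14991234]
 [  0.           0.           1.        ]] [-0.07853334  0.          0.          0.          0.        ]
side [ 367.85572547 -778.14609033  689.10447307] [ 0.88745966  0.44337018 -0.05449913 -0.11343752] [[458.28354209   0.         318.17108144]
 [  0.         458.28354209 203.14764471]
 [  0.           0.           1.        ]] [-0.09454104  0.          0.          0.          0.        ]
wrist [ 255.5969116  -575.39220523  383.58904351] [ 0.79815767 -0.10704909  0.07981045 -0.58746499] [[289.92749742   0.         319.61654669]
 [  0.         289.92749742 202.93596416]
 [  0.           0.           1.        ]] [-0.02264632  0.          0.          0.          0.        ]
{'time': 0.15, 'joint_positions': array([ 1.24540083,  0.33273292, -0.06465957,  1.46072909,  0.02154378,
        1.34988097, -0.08852061]), 'qd': array([ 0.00127229, -0.00076355,  0.00022523, -0.00340792,  0.00052047,
       -0.00040948, -0.00025166]), 'joint_efforts': array([ 1.77165493e-04, -6.23629260e+01,  2.41456559e-02, -3.90140426e+01,
       -6.13192376e-02,  3.72121646e-02,  1.00856444e-04]), 'position': array([ 186.28075943, -596.30052117,  221.94191494]), 'ee_rot': array([-5.23138005e-04,  9.88565219e-01,  1.50792993e-01, -8.09657217e-05]), 'wrist_force': array([-0.23889359, -0.26016152,  0.02107608]), 'torque': array([ 0.00592018, -0.02543742,  0.03002202]), 'opening': 1.0017152758257875} 18.700000000000003
```

View pics/scene0.png

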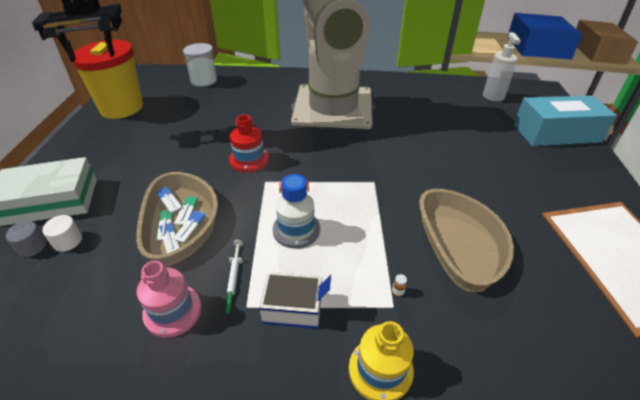

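View pics/side0.png

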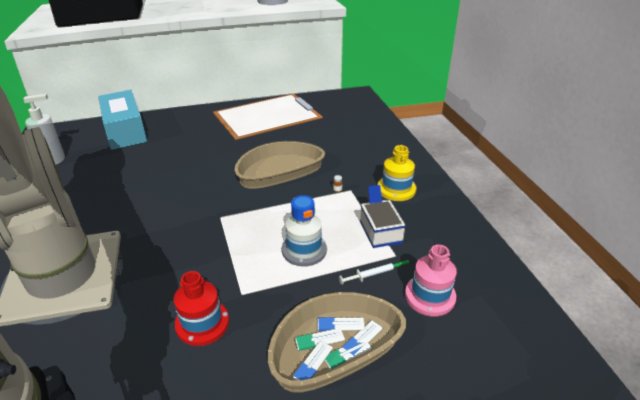

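View pics/wrist0.png

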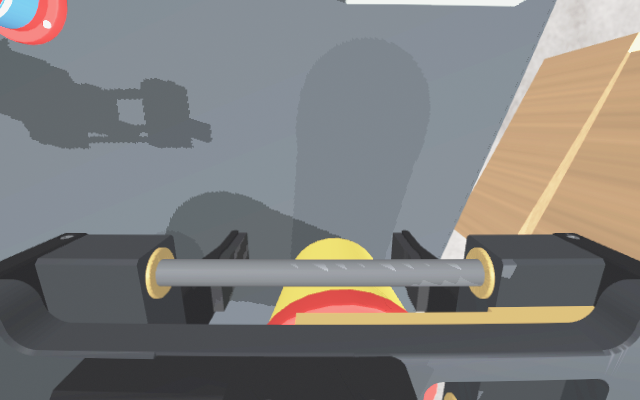

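Scene: the white tub with a blue cap is at (295,215) with the cap at (294,188). The bare-necked red (247,145), pink (168,300) and yellow (383,355) tubs are look-alikes. Only the white one has the blue cap with orange tabs. The empty dish is at (466,238), the filled one at (178,218). I'll enlarge the cap to confirm.

Run:
```python
import cv2,numpy as np
a=cv2.imread('pics/scene0.png')[165:255,250:350]; b=cv2.imread('pics/side0.png')[185:275,255:355]
o=np.hstack([cv2.resize(x,None,fx=4,fy=4,interpolation=cv2.INTER_CUBIC) for x in (a,b)])
cv2.imwrite('pics/crop0.png',o)
a=cv2.imread('pics/scene0.png')[170:310,380:540]; b=cv2.imread('pics/side0.png')[120:260,220:380]
o=np.hstack([cv2.resize(x,None,fx=2.5,fy=2.5,interpolation=cv2.INTER_CUBIC) for x in (a,b)])
cv2.imwrite('pics/crop1.png',o)
```

```text
(no output)
```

View pics/crop0.png

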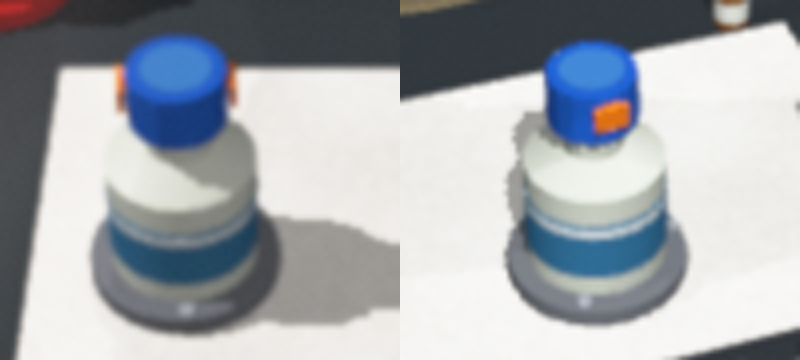

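View pics/crop1.png

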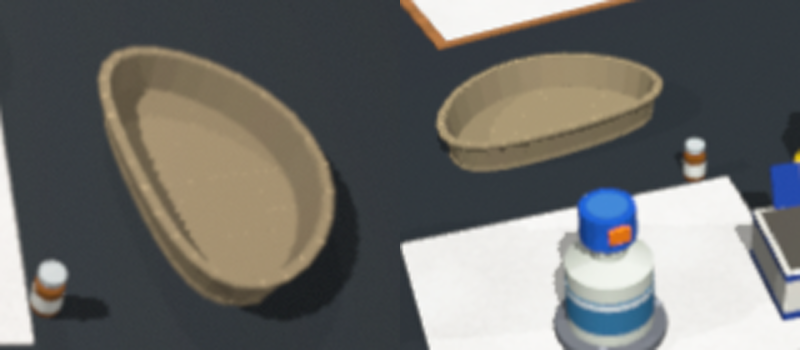

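```bash
cat > tri.py <<'E'
from h import *
def tri(c1,p1,c2,p2):
    e1,d1=ray(c1,*p1); e2,d2=ray(c2,*p2)
    d1/=np.linalg.norm(d1); d2/=np.linalg.norm(d2)
    t=np.linalg.lstsq(np.stack([d1,-d2],1),e2-e1,rcond=None)[0]
    a,b=e1+d1*t[0],e2+d2*t[1]; return (a+b)/2,np.linalg.norm(a-b)
E
python3 - <<'E'
from tri import *
s=load('scene0.png'); d=load('side0.png')
print('captop',tri(s,(293.8,181.4),d,(304.2,202.2)))
for z in (135,):print(atz(s,293.8,181.4,z),atz(d,304.2,202.2,z))
# holder ellipse bottom-ish; check by segmentation of blue cap
def fitcap(z0=0):
    from scipy.optimize import least_squares
    obs=[]
    th=np.linspace(0,2*np.pi,120)
    masks=[]
    for c in (s,d):
        im=c['img'].astype(int); hsv=cv2.cvtColor(c['img'],cv2.COLOR_RGB2HSV)
        m=(hsv[...,0]>100)&(hsv[...,0]<125)&(hsv[...,1]>150)
        u0,v0=(293,188) if c is s else (303,207)
        mm=np.zeros_like(m); mm[v0-17:v0+20,u0-20:u0+20]=1; m&=mm
        masks.append(m); ys,xs=np.nonzero(m); print('bbox',xs.min(),xs.max(),ys.min(),ys.max())
        obs.append([xs.min()-.0,xs.max()+1,ys.min(),ys.max()+1])
    def pred(p,c):
        P=np.concatenate([np.stack([p[0]+24*np.cos(th),p[1]+24*np.sin(th),0*th+p[2]+h],1) for h in(0,30)])
        q=proj(c,P)+0.5; return [q[:,0].min(),q[:,0].max(),q[:,1].min(),q[:,1].max()]
    f=lambda p:np.concatenate([np.array(pred(p,c))-o for c,o in zip((s,d),obs)])
    r_=least_squares(f,[600,0,105]); print('fit',r_.x,r_.fun.round(2))
    return r_.x
p=fitcap()
# tabs: orange centroids
for n,c,u0,v0 in(('s',s,293,188),('d',d,303,207)):
    hsv=cv2.cvtColor(c['img'],cv2.COLOR_RGB2HSV)
    m=((hsv[...,0]<18)&(hsv[...,1]>120)).astype(np.uint8)
    k,l,st,ce=cv2.connectedComponentsWithStats(m)
    for i in range(1,k):
        if abs(ce[i][0]-u0)<25 and abs(ce[i][1]-v0)<25: print(n,st[i],ce[i])
for a in range(-90,91,10):
    t=np.radians(a); o=[]
    for sg in(1,-1):
        P=p+sg*28.5*np.array([np.cos(t),np.sin(t),0])+[0,0,18]
        o+=[proj(s,P)[0].round(1),proj(d,P)[0].round(1)]
    print(a,*o)
E
```

```text
captop (array([522.2762564 , -50.40636455, 135.0294012 ]), np.float64(4.936134138448775))
[519.13544295 -49.27952706 135.        ] [523.33539949 -53.62977114 135.        ]
bbox 282 305 174 201
bbox 291 313 195 220
fit [519.26351538 -50.09691365 105.09837721] [-1.04  1.01 -0.27  0.41 -0.53  0.35  0.   -0.04]
s [308 181   1   1   1] [308. 181.]
s [279 182   1   1   1] [279. 182.]
s [279 184   2   4   7] [279.42857143 185.71428571]
s [307 184   2   3   5] [307.4 185.2]
d [304 211   8   7  48] [307.39583333 213.77083333]
-90 [278.7 185.4] [305.2 214.6] [308.7 187.1] [299.  198.2]
-80 [278.5 187.1] [307.5 214. ] [308.7 185.3] [296.7 198.6]
-70 [278.8 188.9] [309.7 213.3] [308.3 183.6] [294.6 199.3]
-60 [279.5 190.5] [311.7 212.3] [307.4 182. ] [292.6 200.3]
-50 [280.7 192.1] [313.3 211.1] [306.1 180.6] [291.  201.4]
-40 [282.3 193.4] [314.6 209.8] [304.5 179.3] [289.7 202.6]
-30 [284.2 194.6] [315.4 208.4] [302.6 178.3] [288.7 204. ]
-20 [286.5 195.5] [315.9 207. ] [300.4 177.4] [288.2 205.4]
-10 [289.  196.1] [315.9 205.5] [298.  176.9] [288.  206.9]
0 [291.6 196.4] [315.5 204. ] [295.5 176.6] [288.3 208.3]
10 [294.4 196.4] [314.8 202.7] [292.9 176.6] [289.  209.8]
20 [297.  196.1] [313.6 201.4] [290.4 176.9] [290.1 211.1]
30 [299.6 195.5] [312.1 200.3] [287.9 177.5] [291.6 212.2]
40 [302.  194.5] [310.3 199.4] [285.6 178.3] [293.4 213.2]
50 [304.1 193.4] [308.2 198.7] [283.6 179.4] [295.5 214. ]
60 [305.8 192. ] [306.  198.2] [281.8 180.7] [297.8 214.5]
70 [307.2 190.4] [303.7 197.9] [280.3 182.1] [300.2 214.8]
80 [308.2 188.8] [301.3 197.9] [279.3 183.7] [302.7 214.8]
90 [308.7 187.1] [299.  198.2] [278.7 185.4] [305.2 214.6]
```

The crop confirms the target: white tub, blue cap, orange tabs on opposite sides. The fit puts the cap at about (520,-50), lower edge z=105 as specified, with the tab axis near -82° in world. I'll lift first, then go above it for a wrist look.

move_arm:
  series: [87,0,0,50,0,0,0,87,0,0,90,0,0,0,87,25,45,90,0,0,-2,87,50,85,90,0,0,-4,87,75,125,90,0,0,-6,87,100,165,90,0,0,-9,87,125,205,90,0,0,-9,87,150,245,90,0,0,-9,87,175,285,90,0,0,-9,87,200,325,90,0,0,-9,87,225,365,90,0,0,-9,87,250,405,90,0,0,-9,87,275,445,90,0,0,-9,87,300,490,90,0,0,-9,87,334,546,90,0,0,-9,87,334,546,60,0,0,-9,87,334,546,60,0,0,-9,87,334,546,60,0,0,-9,87,334,546,60,0,0,-9,87,334,546,60,0,0,-9]
  newtons: 20

```text
time: 2.15
position: [520.5, -51.9, 283.6]
ee_rot: [0.0, 0.997, 0.072, 0.001]
wrist_force: [0.6, 0.0, -0.7]
opening: 1.001
```

Run:
```python
from h import *
for n in ['scene','side','wrist']: shot(n,n+'1.png')
st=monitor.read_state(); print(st['time'],st['position'],R.from_quat(np.array(st['ee_rot'])[[1,2,3,0]]).as_matrix().round(3),st['joint_positions'])
```

```text
2.3 [520.40965367 -51.29182539 283.17154815] [[ 0.99   0.144  0.001]
 [ 0.144 -0.99  -0.001]
 [ 0.001  0.001 -1.   ]] [ 0.58278734  0.12387358 -0.62057939  1.60658192  0.07316225  1.43353434
 -1.47042755]
```

View pics/wrist1.png

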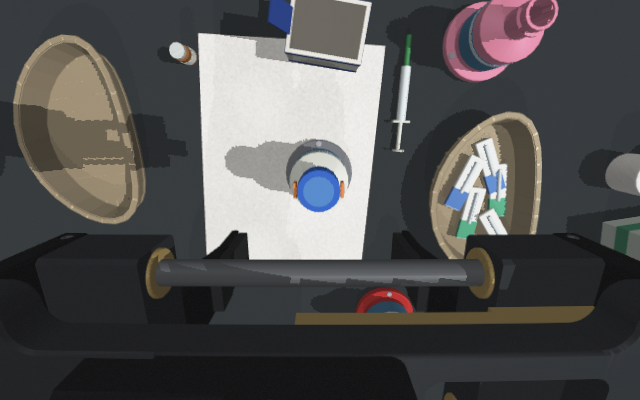

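View pics/scene1.png

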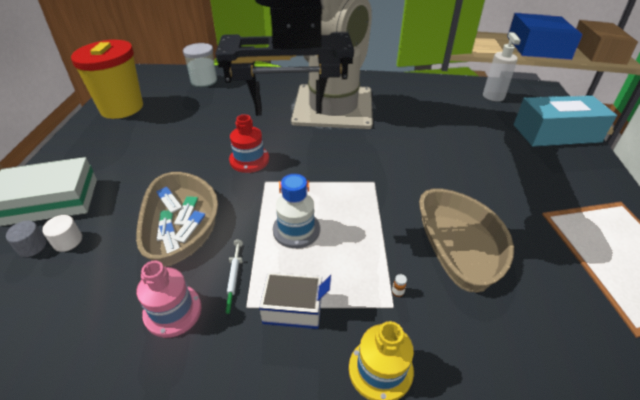

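The wrist image shows the cap top at (318,190), with tabs at (295,189) and (343,189), level with the jaw direction. I'll measure position and yaw from it.

Run:
```python
from tri import *
w=load('wrist1.png'); s=load('scene1.png'); d=load('side1.png')
print('eye',w['eye']); print('tcp in scene',proj(s,[520.4,-51.3,283.2]),'side',proj(d,[520.4,-51.3,283.2]),'tcp in wrist',proj(w,[520.4,-51.3,283.2]))
hsv=cv2.cvtColor(w['img'],cv2.COLOR_RGB2HSV)
m=((hsv[...,0]<18)&(hsv[...,1]>120)).astype(np.uint8)
k,l,st,ce=cv2.connectedComponentsWithStats(m); T=[]
for i in range(1,k):
    if abs(ce[i][0]-318)<35 and abs(ce[i][1]-190)<25: print(st[i],ce[i]); 
m=((hsv[...,0]>104)&(hsv[...,0]<112)&(hsv[...,1]>120)); 
cv2.imwrite('pics/wc.png',cv2.resize(w['img'][140:230,265:370,::-1],None,fx=6,fy=6,interpolation=cv2.INTER_NEAREST))
for z in (105,135): print(z,atz(w,318.5,190.5,z))
```

```text
eye [592.05550766 -41.51526868 445.17260097]
tcp in scene [[288.84168122 111.70192079]] side [[300.5822591  136.88778562]] tcp in wrist [[318.62836398 247.66258801]]
[293 181   4  17  60] [294.58333333 189.13333333]
[340 181   4  17  49] [341.89795918 189.10204082]
105 [515.20789243 -51.38160652 105.        ]
135 [521.9851239  -50.51148901 135.        ]
```

View pics/wc.png

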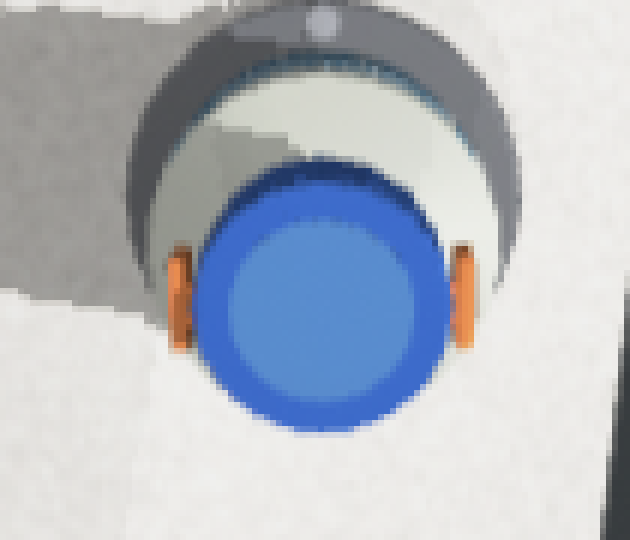

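```bash
python3 - <<'E'
from tri import *
w=load('wrist1.png'); s=load('scene0.png')
a=atz(w,294.6,189.1,124);b=atz(w,341.9,189.1,124); print(a,b,np.degrees(np.arctan2(*(b-a)[[1,0]])),np.linalg.norm(b-a),(a+b)/2)
# joint bundle: cap top center
P=np.array([520.5,-50.3,135]); print(proj(w,P),proj(s,P),proj(load('side0.png'),P))
# dish rim points hints
E
python3 - <<'E'
import cv2
a=cv2.imread('pics/wrist1.png')[20:240,0:200]; cv2.imwrite('pics/wd.png',cv2.resize(a,None,fx=2.7,fy=2.7,interpolation=cv2.INTER_CUBIC))
E
```

```text
[517.2566078  -23.77775157 124.        ] [524.88805858 -76.86232121 124.        ] -81.81919495968049 53.630313948570986 [521.07233319 -50.32003639 124.        ]
[[318.11789282 191.78025331]] [[293.16380225 181.84401779]] [[302.46237883 201.45995626]]
```

View pics/wd.png

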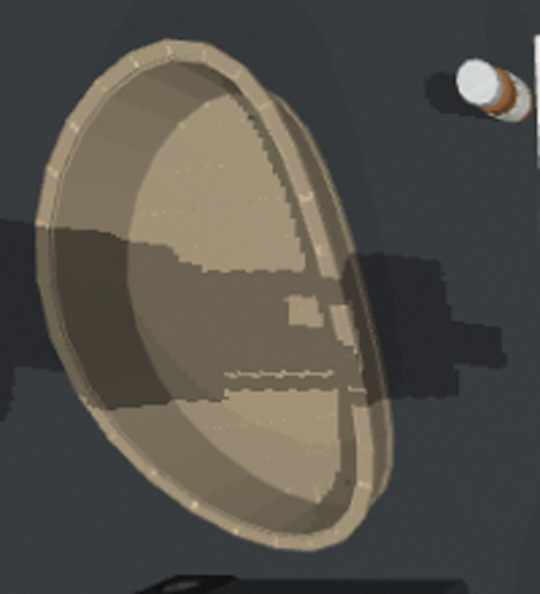

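The tab axis is at -81.8°, the jaw axis at -81.7°, and the centre at (521,-50.3). Descending to straddle the tabs.

move_arm:
  series: [87,0.5,0.3,-30,0,0,0,87,0.5,0.3,-60,0,0,0,87,0.5,0.3,-85,0,0,0,87,0.5,0.3,-105,0,0,0,87,0.5,0.3,-120,0,0,0,87,0.5,0.3,-135,0,0,0,87,0.5,0.3,-150,0,0,0,87,0.5,0.3,-165,0,0,0,87,0.5,0.3,-178,0,0,0,87,0.5,0.3,-178,0,0,0,87,0.5,0.3,-178,0,0,0]

```text
time: 3.4
position: [521.0, -50.2, 104.6]
ee_rot: [-0.0, 0.997, 0.073, -0.0]
wrist_force: [0.8, 0.8, 0.5]
opening: 1.001
```

Run:
```python
from h import *
o=[]
for n in ['scene','side']:
    c=shot(n,n+'2.png'); u,v=proj(c,[521,-50,120])[0].astype(int); o.append(cv2.resize(c['img'][v-50:v+50,u-65:u+65,::-1],None,fx=3,fy=3,interpolation=cv2.INTER_CUBIC))
shot('wrist','wrist2.png')
cv2.imwrite('pics/c2.png',np.hstack(o))
st=monitor.read_state(); print(st['time'],st['position'],st['wrist_force'],st['torque'],st['joint_positions'])
```

```text
3.55 [521.44062958 -50.28367944 105.31932909] [ 0.63653255 -0.04415262  1.33163631] [-0.00635567  0.06024579 -0.02871578] [ 0.54912809  0.26966989 -0.61010574  1.84244442  0.17423836  1.08143376
 -1.55120834]
```

View pics/c2.png

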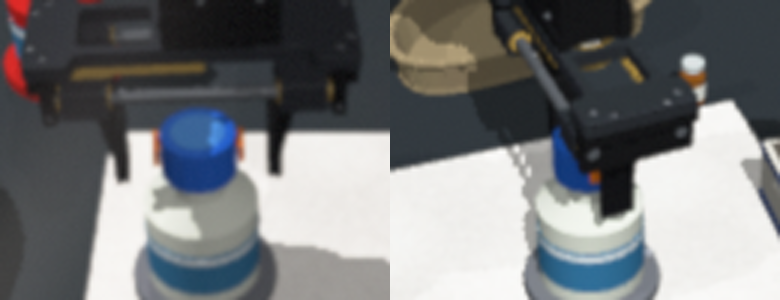

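View pics/wrist2.png

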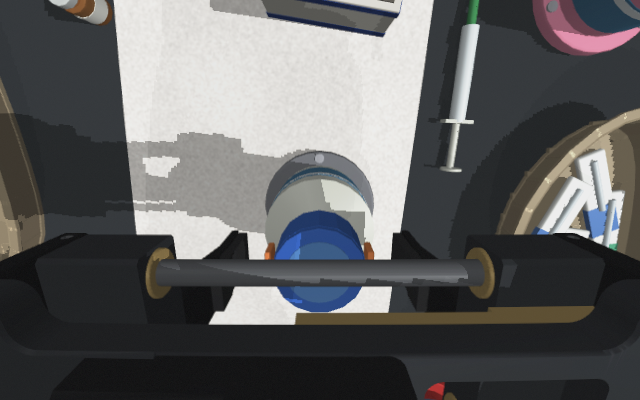

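Run:
```python
from h import *
d=load('side2.png');u,v=proj(d,[521,-50,120])[0].astype(int);a=np.array([.142,-.99,0])
for P in ([521,-50,123]+28.5*a,[521,-50,123]+43.5*a,[521,-50,123]+56*a,[521,-50,105]+50*a): print((proj(d,P)[0]-[u-65,v-50])*3+390*np.array([1,0]))
for x in (512,530):
  print((proj(d,np.array([x,-50,123])+58*a)[0]-[u-65,v-50])*3+390*np.array([1,0]), (proj(d,np.array([x,-50,123])+28.5*a)[0]-[u-65,v-50])*3+390*np.array([1,0]))
```

```text
[602.87609423 171.11041881]
[611.29192403 184.16184865]
[618.46457612 195.28380709]
[615.33122658 211.06953476]
[606.13582835 199.32657054] [589.67617803 173.24892536]
[633.06356032 194.85013927] [616.02657104 168.97942873]
```

Tab and finger both lie where projected, so it's aligned. Squeezing with 25 N.

move_arm:
  series: [62,0,0,0,0,0,0,62,0,0,0,0,0,0,62,0,0,0,0,0,0,55,0,0,0,0,0,0,50,0,0,0,0,0,0,45,0,0,0,0,0,0,40,0,0,0,0,0,0,40,0,0,0,0,0,0,40,0,0,0,0,0,0,40,0,0,0,0,0,0,40,0,0,0,0,0,0,40,0,0,0,0,0,0]
  newtons: 25

```text
time: 4.75
position: [520.9, -50.3, 104.7]
ee_rot: [0.0, 0.997, 0.073, 0.0]
wrist_force: [-0.4, -0.4, 2.8]
opening: 0.559
```

Run:
```python
from h import *
o=[]
for n in ['scene','side']:
    c=shot(n,n+'3.png'); u,v=proj(c,[521,-50,120])[0].astype(int); o.append(cv2.resize(c['img'][v-50:v+50,u-65:u+65,::-1],None,fx=3,fy=3,interpolation=cv2.INTER_CUBIC))
cv2.imwrite('pics/c3.png',np.hstack(o))
st=monitor.read_state(); print(st['time'],st['position'],st['wrist_force'],st['torque'],st['opening']*87)
```

```text
4.85 [520.94245942 -50.33331366 104.68299352] [-1.13545722 -0.6208481   3.13763514] [-0.06329859  0.30603503 -0.0083834 ] 48.201769321314764
```

View pics/c3.png

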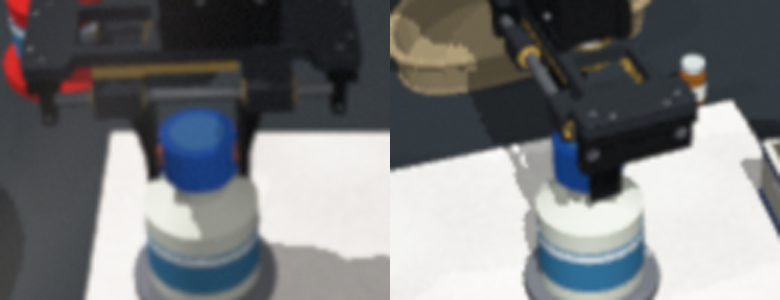

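Opening is 48.5 mm, so both tabs are home, and side forces are small. Turning anticlockwise in small steps while watching the z torque.

move_arm:
  series: [40,0,0,0,0,0,2,40,0,0,0,0,0,4,40,0,0,0,0,0,6,40,0,0,0,0,0,8,40,0,0,0,0,0,10,40,0,0,0,0,0,12,40,0,0,0,0,0,14,40,0,0,0,0,0,16,40,0,0,0,0,0,18,40,0,0,0,0,0,20,40,0,0,0,0,0,20]

```text
time: 5.95
position: [521.2, -50.2, 104.7]
ee_rot: [0.0, 0.969, 0.245, 0.0]
wrist_force: [0.2, -0.2, 2.3]
opening: 0.555
```

```bash
cat > st.py <<'E'
from h import *
st=monitor.read_state(); M=R.from_quat(np.array(st['ee_rot'])[[1,2,3,0]]).as_matrix()
print(st['time'],'p',st['position'].round(2),'F',st['wrist_force'].round(2),'T',st['torque'].round(3),'open',round(st['opening']*87,2),'jaw',round(np.degrees(np.arctan2(M[1,1],M[0,1])),2),'q',st['joint_positions'].round(2))
E
python3 st.py
```

```text
5.95 p [521.17 -50.19 104.68] F [ 0.19 -0.16  2.29] T [ 0.037 -0.051  0.03 ] open 48.25 jaw -61.61 q [ 0.59  0.28 -0.66  1.84  0.19  1.08 -1.21]
```

move_arm:
  series: [40,0,0,0,0,0,2,40,0,0,0,0,0,4,40,0,0,0,0,0,6,40,0,0,0,0,0,8,40,0,0,0,0,0,8]

```text
time: 6.45
position: [521.1, -50.2, 104.7]
ee_rot: [0.0, 0.95, 0.312, 0.0]
wrist_force: [0.3, 0.1, 3.7]
opening: 0.559
```

```bash
python3 st.py
python3 - <<'E'
from h import *
c=shot('wrist','wrist4.png'); cv2.imwrite('pics/c4.png',cv2.resize(c['img'][150:350,200:440,::-1],None,fx=3,fy=3,interpolation=cv2.INTER_CUBIC))
E
```

```text
6.45 p [521.1  -50.2  104.67] F [0.35 0.13 3.7 ] T [-0.006 -0.055  0.035] open 48.66 jaw -53.67 q [ 0.61  0.28 -0.68  1.84  0.2   1.09 -1.08]
```

View pics/c4.png

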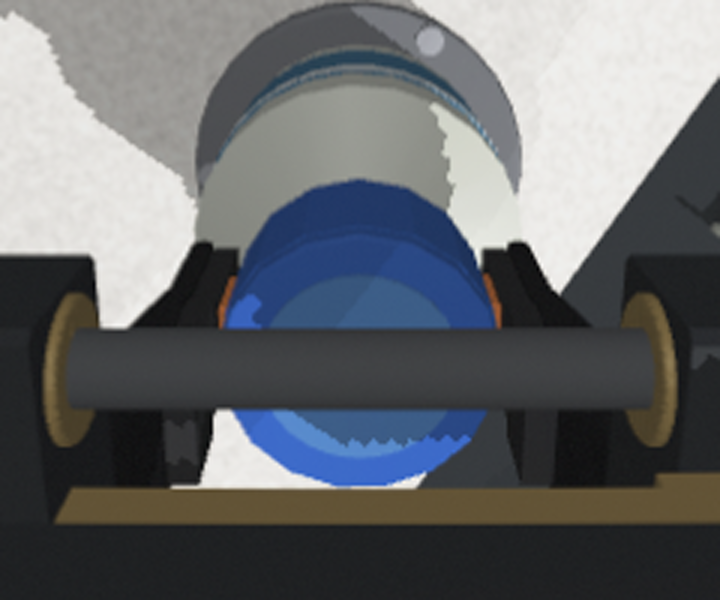

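The orange tabs are still flush between the pads after 28°, so the cap is turning with the gripper. Continuing in short chunks toward the stop.

move_arm:
  series: [40,0,0,0,0,0,1.5,40,0,0,0,0,0,3,40,0,0,0,0,0,4.5,40,0,0,0,0,0,6,40,0,0,0,0,0,6]

```text
time: 7.0
position: [521.0, -50.3, 104.7]
ee_rot: [0.0, 0.932, 0.362, 0.0]
wrist_force: [-0.1, 0.3, 4.4]
opening: 0.555
```

```bash
python3 st.py
```

```text
7.0 p [520.97 -50.28 104.66] F [-0.05  0.33  4.4 ] T [ 0.037 -0.082 -0.016] open 48.31 jaw -47.58 q [ 0.62  0.29 -0.69  1.84  0.21  1.09 -0.98]
```

move_arm:
  series: [40,0,0,0,0,0,1.5,40,0,0,0,0,0,3,40,0,0,0,0,0,4,40,0,0,0,0,0,4]

```text
time: 7.4
position: [521.0, -50.3, 104.7]
ee_rot: [0.0, 0.919, 0.394, 0.0]
wrist_force: [-0.7, 0.2, 4.0]
opening: 0.555
```

```bash
python3 st.py
```

```text
7.4 p [520.97 -50.3  104.66] F [-0.66  0.17  4.01] T [ 0.065 -0.056 -0.042] open 48.26 jaw -43.57 q [ 0.63  0.29 -0.7   1.84  0.21  1.09 -0.91]
```

move_arm:
  series: [40,0,0,0,0,0,1.5,40,0,0,0,0,0,3,40,0,0,0,0,0,4,40,0,0,0,0,0,4]

```text
time: 7.8
position: [521.0, -50.3, 104.7]
ee_rot: [0.0, 0.905, 0.426, 0.0]
wrist_force: [-0.2, -0.4, 5.2]
opening: 0.555
```

```bash
python3 st.py
```

```text
7.8 p [520.97 -50.33 104.65] F [-0.17 -0.44  5.24] T [ 0.006 -0.074 -0.036] open 48.33 jaw -39.57 q [ 0.64  0.29 -0.71  1.84  0.21  1.09 -0.85]
```

move_arm:
  series: [40,0,0,0,0,0,1.5,40,0,0,0,0,0,3,40,0,0,0,0,0,4,40,0,0,0,0,0,4]

```text
time: 8.2
position: [520.9, -50.3, 104.6]
ee_rot: [0.0, 0.889, 0.457, 0.0]
wrist_force: [0.0, 0.6, 5.8]
opening: 0.557
```

```bash
python3 st.py
```

```text
8.2 p [520.9  -50.31 104.63] F [0.03 0.61 5.76] T [ 0.005 -0.012 -0.074] open 48.42 jaw -35.57 q [ 0.65  0.29 -0.72  1.84  0.22  1.09 -0.78]
```

move_arm:
  series: [40,0,0,0,0,0,1.5,40,0,0,0,0,0,3,40,0,0,0,0,0,4,40,0,0,0,0,0,4]

```text
time: 8.6
position: [521.0, -50.3, 104.7]
ee_rot: [0.0, 0.873, 0.488, 0.0]
wrist_force: [-0.7, 0.2, 5.8]
opening: 0.557
```

```bash
python3 st.py
```

```text
8.6 p [520.97 -50.3  104.67] F [-0.67  0.19  5.78] T [-0.075 -0.041 -0.083] open 48.42 jaw -31.57 q [ 0.66  0.3  -0.73  1.84  0.22  1.09 -0.71]
```

move_arm:
  series: [40,0,0,0,0,0,1.5,40,0,0,0,0,0,3,40,0,0,0,0,0,4,40,0,0,0,0,0,4]

```text
time: 9.0
position: [520.9, -50.3, 104.6]
ee_rot: [0.0, 0.855, 0.518, 0.0]
wrist_force: [0.2, 0.6, 5.1]
opening: 0.558
```

```bash
python3 st.py
```

```text
9.0 p [520.94 -50.32 104.62] F [0.2  0.58 5.12] T [-0.038 -0.061 -0.047] open 48.51 jaw -27.57 q [ 0.66  0.3  -0.75  1.84  0.23  1.09 -0.65]
```

move_arm:
  series: [40,0,0,0,0,0,1.5,40,0,0,0,0,0,3,40,0,0,0,0,0,4,40,0,0,0,0,0,4]

```text
time: 9.4
position: [520.9, -50.3, 104.6]
ee_rot: [0.0, 0.837, 0.548, 0.0]
wrist_force: [-0.3, 0.1, 5.3]
opening: 0.555
```

```bash
python3 st.py;  python3 - <<'E'
from h import *
c=shot('wrist','wrist5.png'); cv2.imwrite('pics/c5.png',cv2.resize(c['img'][150:350,200:440,::-1],None,fx=3,fy=3,interpolation=cv2.INTER_CUBIC))
E
```

```text
9.4 p [520.94 -50.31 104.62] F [-0.28  0.11  5.33] T [ 0.004 -0.075 -0.051] open 48.28 jaw -23.57 q [ 0.67  0.3  -0.76  1.84  0.23  1.09 -0.58]
```

View pics/c5.png

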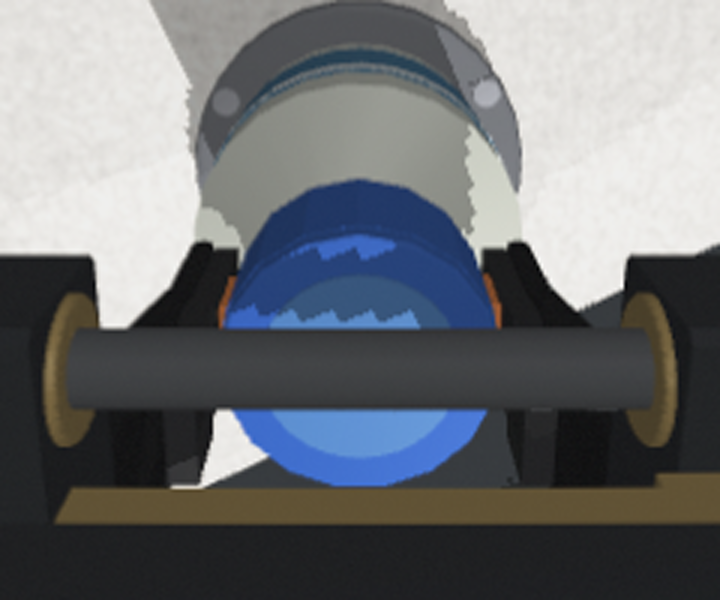

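The tabs are still square to the pads at 58° and there's no stop yet. Continuing.

move_arm:
  series: [40,0,0,0,0,0,1.5,40,0,0,0,0,0,3,40,0,0,0,0,0,4,40,0,0,0,0,0,4]

```text
time: 9.85
position: [521.0, -50.3, 104.6]
ee_rot: [0.0, 0.817, 0.577, 0.0]
wrist_force: [-0.4, -0.4, 5.4]
opening: 0.555
```

```bash
python3 st.py
```

```text
9.85 p [520.97 -50.31 104.65] F [-0.35 -0.4   5.35] T [-0.015 -0.048  0.023] open 48.28 jaw -19.58 q [ 0.68  0.3  -0.77  1.84  0.24  1.09 -0.51]
```

move_arm:
  series: [40,0,0,0,0,0,1,40,0,0,0,0,0,2,40,0,0,0,0,0,3,40,0,0,0,0,0,3]

```text
time: 10.25
position: [521.0, -50.3, 104.7]
ee_rot: [0.0, 0.802, 0.598, 0.0]
wrist_force: [-0.1, 0.4, 5.1]
opening: 0.558
```

```bash
python3 st.py
```

```text
10.25 p [520.96 -50.33 104.66] F [-0.09  0.43  5.12] T [-0.015 -0.08  -0.063] open 48.5 jaw -16.58 q [ 0.69  0.31 -0.78  1.84  0.24  1.09 -0.46]
```

move_arm:
  series: [40,0,0,0,0,0,1,40,0,0,0,0,0,2,40,0,0,0,0,0,3,40,0,0,0,0,0,3]

```text
time: 10.65
position: [520.9, -50.3, 104.7]
ee_rot: [-0.0, 0.786, 0.618, 0.0]
wrist_force: [0.3, 0.8, 5.6]
opening: 0.557
```

```bash
python3 st.py
```

```text
10.65 p [520.95 -50.31 104.65] F [0.33 0.77 5.63] T [ 0.104 -0.08  -0.334] open 48.43 jaw -13.61 q [ 0.7   0.31 -0.78  1.84  0.24  1.1  -0.41]
```

Torque jumps to -0.33 N·m at 68°. I'll confirm the stop with 1° more.

move_arm:
  series: [40,0,0,0,0,0,0.5,40,0,0,0,0,0,1,40,0,0,0,0,0,1]

```text
time: 10.95
position: [521.0, -50.3, 104.7]
ee_rot: [0.0, 0.781, 0.625, 0.0]
wrist_force: [0.2, -0.5, 5.5]
opening: 0.557
```

```bash
python3 st.py
```

```text
10.95 p [520.99 -50.33 104.66] F [ 0.2  -0.51  5.47] T [ 0.083 -0.117 -0.522] open 48.43 jaw -12.64 q [ 0.7   0.31 -0.79  1.84  0.24  1.1  -0.4 ]
```

The torque keeps climbing with angle, so this is the stop. I'll relax 1.5° and lift gently a few mm.

move_arm:
  series: [40,0,0,0,0,0,-1.5,40,0,0,1,0,0,-1.5,40,0,0,2,0,0,-1.5,40,0,0,3,0,0,-1.5,40,0,0,3,0,0,-1.5]

```text
time: 11.45
position: [520.7, -50.2, 106.9]
ee_rot: [-0.0, 0.789, 0.615, 0.0]
wrist_force: [4.4, -0.1, -4.2]
opening: 0.558
```

```bash
python3 st.py
```

```text
11.45 p [520.71 -50.25 106.94] F [ 4.37 -0.1  -4.2 ] T [ 0.036 -0.913 -0.205] open 48.58 jaw -14.1 q [ 0.7   0.3  -0.78  1.83  0.24  1.1  -0.42]
```

move_arm:
  series: [40,0,0,1,0,0,0,40,0,0,2,0,0,0,40,0,0,2,0,0,0]

```text
time: 11.75
position: [520.7, -50.2, 109.2]
ee_rot: [-0.0, 0.789, 0.615, -0.0]
wrist_force: [2.3, 0.5, -5.4]
opening: 0.558
```

```bash
python3 st.py;  python3 - <<'E'
from h import *
o=[]
for n in ['scene','side']:
    c=shot(n,n+'6.png'); u,v=proj(c,[521,-50,120])[0].astype(int); o.append(cv2.resize(c['img'][v-50:v+50,u-65:u+65,::-1],None,fx=3,fy=3,interpolation=cv2.INTER_CUBIC))
cv2.imwrite('pics/c6.png',np.hstack(o))
E
```

```text
11.75 p [520.68 -50.22 109.19] F [ 2.27  0.45 -5.4 ] T [ 0.09  -0.925 -0.285] open 48.52 jaw -14.12 q [ 0.7   0.3  -0.78  1.83  0.24  1.1  -0.42]
```

View pics/c6.png

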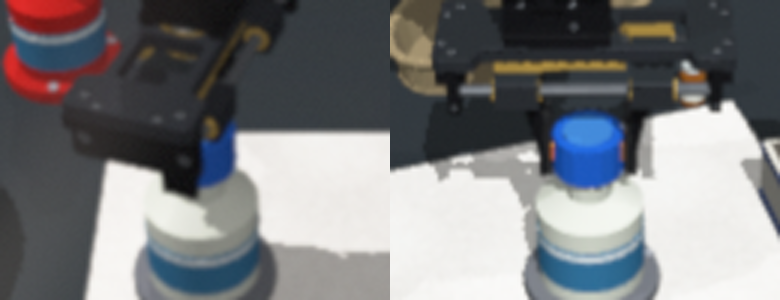

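The force stays flat at about 5 N as it rises and the neck is showing, so the cap is coming off. Continuing the lift.

move_arm:
  series: [40,0,0,2,0,0,0,40,0,0,4,0,0,0,40,0,0,6,0,0,0,40,0,0,8,0,0,0,40,0,0,8,0,0,0]

```text
time: 12.35
position: [521.0, -50.3, 118.1]
ee_rot: [0.0, 0.789, 0.615, 0.0]
wrist_force: [-0.5, 0.1, -0.8]
opening: 0.555
```

```bash
python3 st.py
```

```text
12.35 p [521.   -50.35 118.07] F [-0.54  0.12 -0.8 ] T [ 0.023 -0.113 -0.001] open 48.31 jaw -14.15 q [ 0.7   0.29 -0.79  1.82  0.23  1.12 -0.41]
```

move_arm:
  series: [40,0,0,2,0,0,0,40,0,0,4,0,0,0,40,0,0,6,0,0,0,40,0,0,9,0,0,0,40,0,0,12,0,0,0,40,0,0,16,0,0,0,40,0,0,20,0,0,0,40,0,0,25,0,0,0,40,0,0,30,0,0,0,40,0,0,30,0,0,0,40,0,0,30,0,0,0]

```text
time: 13.45
position: [520.9, -50.3, 147.7]
ee_rot: [0.0, 0.789, 0.615, 0.0]
wrist_force: [-0.5, -0.0, -0.9]
opening: 0.56
```

```bash
python3 st.py;  python3 - <<'E'
from h import *
o=[]
for n in ['scene','side']:
    c=shot(n,n+'7.png'); u,v=proj(c,[521,-50,140])[0].astype(int); o.append(cv2.resize(c['img'][v-50:v+50,u-65:u+65,::-1],None,fx=3,fy=3,interpolation=cv2.INTER_CUBIC))
cv2.imwrite('pics/c7.png',np.hstack(o))
E
```

```text
13.45 p [520.93 -50.32 147.67] F [-0.5  -0.02 -0.93] T [-0.023 -0.068 -0.01 ] open 48.74 jaw -14.16 q [ 0.71  0.26 -0.8   1.79  0.2   1.18 -0.39]
```

View pics/c7.png

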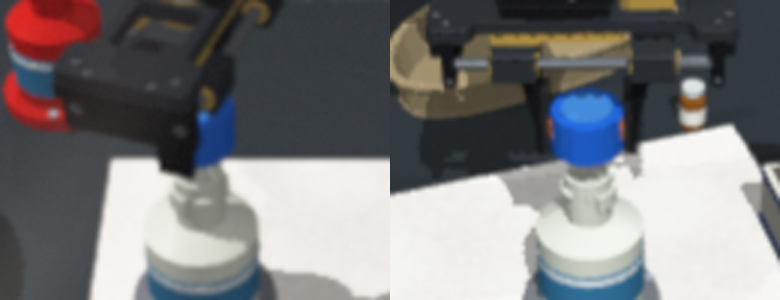

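View pics/scene7.png

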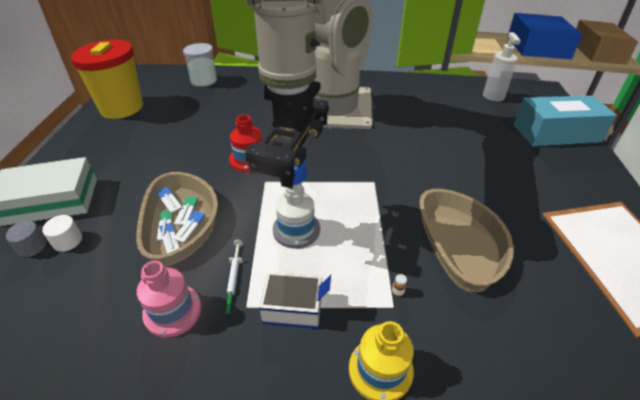

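The cap is off and held level in the jaws. The bare neck shows in both views and the wrist force is back to about zero. Now measuring the empty dish.

Run:
```python
from tri import *
s=load('scene0.png'); d=load('side0.png'); w=load('wrist1.png')
def seg(c,box):
    x0,y0,x1,y1=box; hsv=cv2.cvtColor(c['img'],cv2.COLOR_RGB2HSV)
    m=((hsv[...,0]>8)&(hsv[...,0]<28)&(hsv[...,1]>45)&(hsv[...,2]>50)).astype(np.uint8)
    mm=np.zeros_like(m); mm[y0:y1,x0:x1]=1; m&=mm
    m=cv2.morphologyEx(m,cv2.MORPH_CLOSE,np.ones((5,5)))
    k,l,st,ce=cv2.connectedComponentsWithStats(m); i=1+np.argmax(st[1:,4]); m=(l==i).astype(np.uint8)
    return max(cv2.findContours(m,cv2.RETR_EXTERNAL,cv2.CHAIN_APPROX_NONE)[0],key=cv2.contourArea)[:,0]
for n,c,b in(('scene',s,(405,180,525,300)),('side',d,(225,135,335,195)),('wrist',w,(5,25,155,232))):
    k=seg(c,b); P=np.array([atz(c,u,v,37) for u,v in k])[:,:2].astype(np.float32)
    (cx,cy),(a,bb),ang=cv2.minAreaRect(P); print(n,'bbox',k.min(0),k.max(0),'rect c',(round(cx),round(cy)),(round(a),round(bb)),round(ang,1))
print('floor guesses', atz(s,468.8,246,4),atz(w,87,127,4))
dc=load('side7.png');
print('cap exp top in side crop',(proj(dc,[521,-50.3,178.4])[0]-(proj(dc,[521,-50,140])[0].astype(int)-[65,50]))*3+[390,0])
```

```text
scene bbox [419 188] [514 292] rect c (531, 297) (272, 171) 11.8
side bbox [235 141] [324 188] rect c (529, 278) (260, 207) 11.7
wrist bbox [13 35] [145 223] rect c (527, 293) (258, 175) 13.9
floor guesses [537.56762522 306.23048424   4.        ] [539.74068676 302.04112829   4.        ]
cap exp top in side crop [585.51965015 104.19189839]
```

Run:
```python
from h import *
w=load('wrist1.png'); s=load('scene0.png')
for p in [(235,93),(140,200),(127,280),(190,410),(320,500),(345,400),(305,265)]:
    print('w',p,atz(w,p[0]/2.7-.3,p[1]/2.7+20-.3,4).round())
for p in [(150,88),(235,120),(298,200),(275,262),(225,262),(140,110)]:
    print('s',p,atz(s,p[0]/2.5+380,p[1]/2.5+170,4).round())
c=np.array([538,300,4]); out=w['img'].copy(); o2=s['img'].copy()
for img,cam in((out,w),(o2,s)):
    t=np.linspace(0,2*np.pi,40)
    q=proj(cam,c+np.stack([28*np.cos(t),28*np.sin(t),0*t],1)); cv2.polylines(img,[np.round(q).astype(int)],True,(255,0,0))
cv2.imwrite('pics/c8.png',np.hstack([cv2.resize(out[10:240,0:200,::-1],(400,460)),cv2.resize(o2[175:305,400:513,::-1],(400,460))]))
```

```text
w (235, 93) [641. 297.   4.]
w (140, 200) [581. 352.   4.]
w (127, 280) [537. 363.   4.]
w (190, 410) [468. 333.   4.]
w (320, 500) [424. 259.   4.]
w (345, 400) [486. 242.   4.]
w (305, 265) [558. 263.   4.]
s (150, 88) [421. 264.   4.]
s (235, 120) [455. 334.   4.]
s (298, 200) [544. 367.   4.]
s (275, 262) [608. 334.   4.]
s (225, 262) [610. 295.   4.]
s (140, 110) [450. 251.   4.]
```

View pics/c8.png

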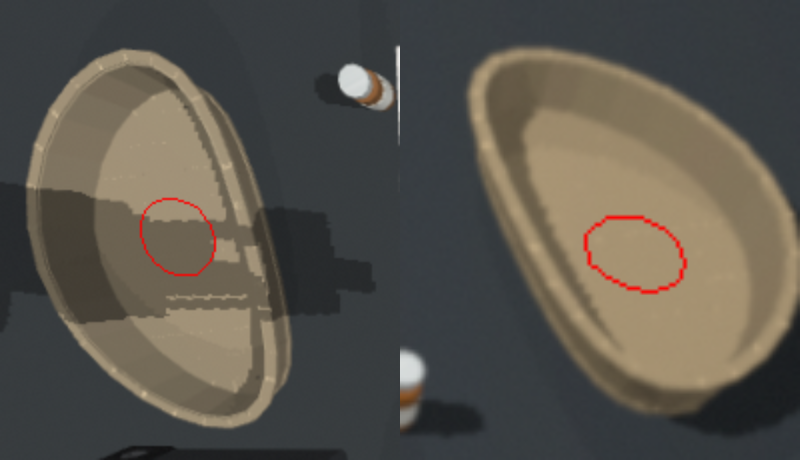

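The dish fit is consistent between views: floor centre about (535,297), long axis about 12°, and the target circle lies well inside the floor. Carrying the cap over, with the jaws turned along the long axis.

move_arm:
  series: [40,0,0,10,0,0,0,40,0,10,20,0,0,0,40,1,30,20,0,0,3,40,2,55,20,0,0,6,40,3,80,20,0,0,9,40,4,105,20,0,0,12,40,5,130,20,0,0,15,40,6,155,20,0,0,18,40,7,180,20,0,0,21,40,8,205,20,0,0,24,40,9,230,20,0,0,26,40,10,255,20,0,0,26,40,11,280,20,0,0,26,40,12,305,20,0,0,26,40,13,325,20,0,0,26,40,14,340,20,0,0,26,40,14,347,20,0,0,26,40,14,347,20,0,0,26,40,14,347,20,0,0,26]

```text
time: 15.45
position: [534.7, 296.6, 167.6]
ee_rot: [0.0, 0.63, 0.777, -0.0]
wrist_force: [-1.1, -0.1, -0.5]
opening: 0.557
```

```bash
python3 st.py;  python3 - <<'E'
from h import *
for n in ['scene','side','wrist']: shot(n,n+'8.png')
a=[cv2.imread('pics/%s8.png'%n) for n in('scene','wrist')]
cv2.imwrite('pics/c9.png',np.hstack([cv2.resize(a[0][90:310,350:570],(400,400)),cv2.resize(a[1][60:360,170:470],(400,400))]))
E
```

```text
15.45 p [534.72 296.57 167.59] F [-1.11 -0.13 -0.52] T [-0.073 -0.054  0.   ] open 48.42 jaw 11.89 q [ 0.12  0.5  -0.93  1.53  0.41  1.32 -0.65]
```

View pics/c9.png

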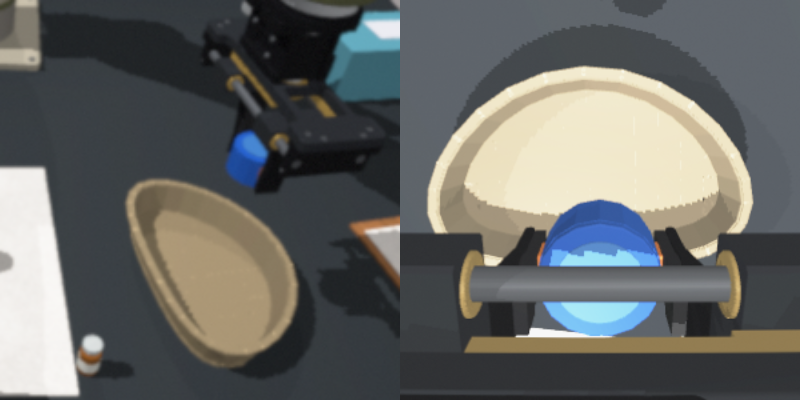

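View pics/side8.png

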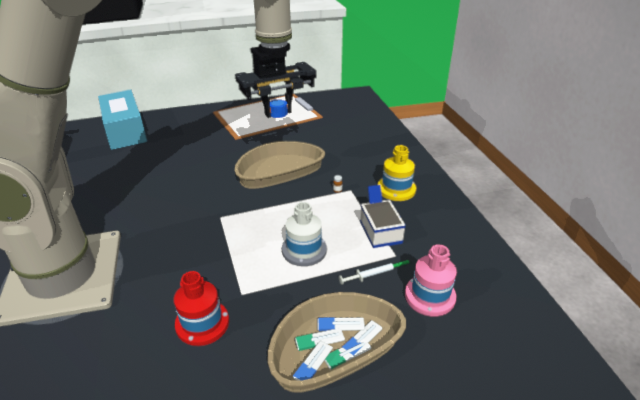

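The wrist view shows the cap centred along the dish, with the jaws parallel to its long axis. Lowering to just above the floor.

move_arm:
  series: [40,0,0,-15,0,0,0,40,0,0,-35,0,0,0,40,0,0,-55,0,0,0,40,0,0,-75,0,0,0,40,0,0,-95,0,0,0,40,0,0,-110,0,0,0,40,0,0,-125,0,0,0,40,0,0,-138,0,0,0,40,0,0,-148,0,0,0,40,0,0,-154,0,0,0,40,0,0,-157,0,0,0,40,0,0,-157,0,0,0,40,0,0,-157,0,0,0]

```text
time: 16.9
position: [535.2, 297.0, 11.1]
ee_rot: [0.0, 0.63, 0.776, 0.0]
wrist_force: [-1.0, 0.2, 0.2]
opening: 0.557
```

```bash
python3 st.py
```

```text
16.9 p [535.2  296.98  11.11] F [-0.96  0.21  0.17] T [ 0.018 -0.127 -0.034] open 48.49 jaw 11.85 q [ 0.05  0.66 -0.83  1.67  0.55  1.06 -0.75]
```

move_arm:
  series: [40,0,0,-1,0,0,0,40,0,0,-2,0,0,0,40,0,0,-3,0,0,0,40,0,0,-3,0,0,0]

```text
time: 17.3
position: [534.9, 296.6, 7.5]
ee_rot: [0.0, 0.63, 0.776, -0.0]
wrist_force: [-0.0, 0.1, -0.7]
opening: 0.555
```

```bash
python3 st.py
```

```text
17.3 p [534.85 296.63   7.45] F [-0.04  0.1  -0.67] T [ 0.019 -0.051 -0.012] open 48.33 jaw 11.85 q [ 0.05  0.67 -0.83  1.67  0.55  1.06 -0.75]
```

move_arm:
  series: [40,0,0,-0.5,0,0,0,40,0,0,-1,0,0,0,40,0,0,-1.5,0,0,0,40,0,0,-2,0,0,0,40,0,0,-2,0,0,0]

```text
time: 17.8
position: [534.8, 296.7, 5.5]
ee_rot: [-0.0, 0.63, 0.776, -0.0]
wrist_force: [0.5, -0.6, -0.8]
opening: 0.556
```

```bash
python3 st.py
```

```text
17.8 p [534.84 296.68   5.47] F [ 0.52 -0.64 -0.85] T [-0.024 -0.147 -0.017] open 48.37 jaw 11.85 q [ 0.05  0.67 -0.83  1.67  0.55  1.05 -0.75]
```

move_arm:
  series: [40,0,0,-0.5,0,0,0,40,0,0,-1,0,0,0,40,0,0,-1,0,0,0]

```text
time: 18.1
position: [534.9, 296.8, 4.6]
ee_rot: [0.0, 0.63, 0.776, 0.0]
wrist_force: [-0.1, -0.7, 0.9]
opening: 0.557
```

```bash
python3 st.py
```

```text
18.1 p [534.89 296.75   4.6 ] F [-0.06 -0.68  0.89] T [ 0.004 -0.129 -0.003] open 48.5 jaw 11.85 q [ 0.05  0.67 -0.83  1.67  0.55  1.05 -0.75]
```

The cap is within about half a millimetre of the floor, with a first trace of contact. Opening gradually, then checking.

move_arm:
  series: [49,0,0,0,0,0,0,52,0,0,0,0,0,0,55,0,0,0,0,0,0,58,0,0,0,0,0,0,61,0,0,0,0,0,0,65,0,0,0,0,0,0,70,0,0,0,0,0,0,75,0,0,0,0,0,0,75,0,0,0,0,0,0,75,0,0,0,0,0,0]

```text
time: 19.1
position: [534.9, 296.8, 4.6]
ee_rot: [0.0, 0.63, 0.776, 0.0]
wrist_force: [0.1, 0.4, 1.4]
opening: 0.861
```

```bash
python3 st.py;  python3 - <<'E'
from h import *
c=shot('scene','scene9.png');shot('wrist','wrist9.png')
a=[cv2.imread('pics/%s9.png'%n) for n in('scene','wrist')]
cv2.imwrite('pics/c10.png',np.hstack([cv2.resize(a[0][150:300,400:550],(400,400)),cv2.resize(a[1][60:360,170:470],(400,400))]))
E
```

```text
19.1 p [534.86 296.75   4.6 ] F [0.07 0.37 1.39] T [-0.027 -0.048  0.007] open 74.89 jaw 11.86 q [ 0.05  0.67 -0.83  1.67  0.55  1.05 -0.75]
```

View pics/c10.png

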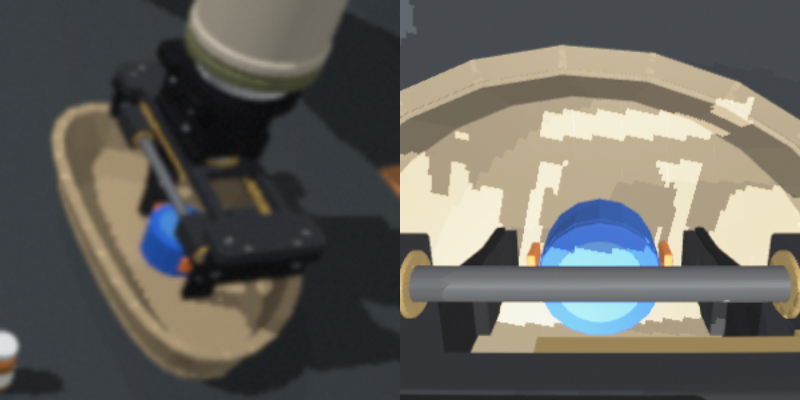

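The cap stands upright, its tabs sprung out and free of the pads on both sides. Retreating straight up.

move_arm:
  series: [75,0,0,5,0,0,0,75,0,0,15,0,0,0,75,0,0,30,0,0,0,75,0,0,50,0,0,0,75,0,0,80,0,0,0,75,0,0,120,0,0,0,75,0,0,160,0,0,0,75,0,0,200,0,0,0,75,0,0,220,0,0,0,75,0,0,220,0,0,0,75,0,0,220,0,0,0,75,0,0,220,0,0,0]

```text
time: 20.4
position: [534.4, 296.3, 223.8]
ee_rot: [-0.0, 0.63, 0.776, -0.001]
wrist_force: [-0.4, 0.1, -0.2]
opening: 0.859
```

```bash
python3 st.py;  python3 - <<'E'
from h import *
for n in('scene','side','wrist'): shot(n,n+'10.png')
a=[cv2.imread('pics/%s10.png'%n) for n in('scene','side')]
cv2.imwrite('pics/c11.png',np.hstack([cv2.resize(a[0][170:310,400:540],(400,400)),cv2.resize(a[1][100:220,220:340],(400,400))]))
for n in('scene','side'):
    c=load(n+'10.png'); hsv=cv2.cvtColor(c['img'],cv2.COLOR_RGB2HSV)
    m=((hsv[...,0]>100)&(hsv[...,0]<125)&(hsv[...,1]>150)); 
    t=np.linspace(0,2*np.pi,90); P=np.concatenate([np.stack([535+24*np.cos(t),296.8+24*np.sin(t),0*t+4+h],1) for h in(0,30)]); q=proj(c,P)
    x0,y0=q.min(0).astype(int)-8;x1,y1=q.max(0).astype(int)+8
    ys,xs=np.nonzero(m[y0:y1,x0:x1]); print(n,'pred',q.min(0),q.max(0),'obs',xs.min()+x0,ys.min()+y0,xs.max()+x0,ys.max()+y0)
E
```

```text
20.4 p [534.45 296.34 223.79] F [-0.44  0.11 -0.19] T [ 0.005 -0.125  0.002] open 74.76 jaw 11.86 q [ 0.12  0.46 -0.95  1.46  0.37  1.42 -0.63]
scene pred [452.14441819 226.15828184] [480.11582273 253.95036688] obs 454 227 479 252
side pred [271.64985716 152.68606407] [289.54534771 171.05400369] obs 273 154 288 170
```

View pics/c11.png

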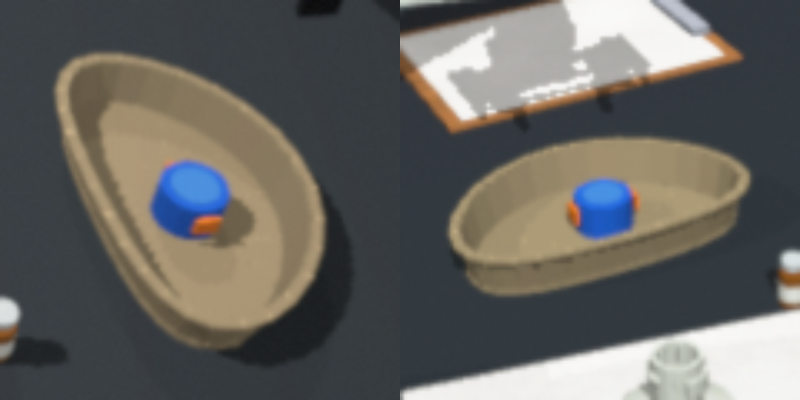

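View pics/scene10.png

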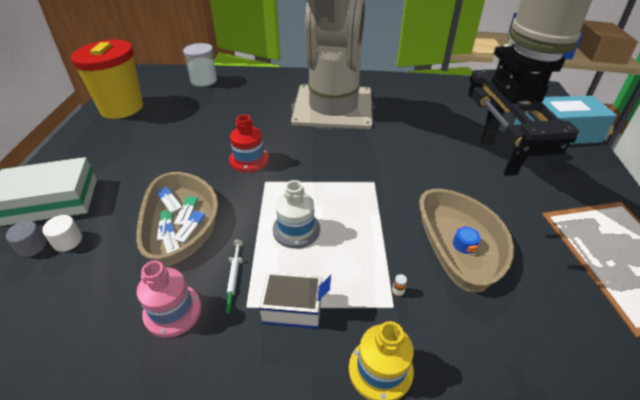

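The cap stands upright on the dish floor at scene (467,240), matching the predicted outline. The tub is open, everything else is unmoved, and the arm is clear. Handing in.

```bash
python3 -c "
from h import *
print(r.job_done())"; python3 st.py
```

```text
the job is handed in; nothing more can be done
None
the job is handed in; nothing more can be done
```

The tub is open and the cap is standing in the empty kidney dish; I handed the job in at about 20 s of the 67 s allowed. No verdict is reported.

- **Squeeze and turn:** I pressed both tabs home (jaw opening about 48.5 mm) and turned the cap anticlockwise. At about 68° (1.19 rad) the torque rose from about 0.06 to 0.5 N·m, which I took as the stop. I then backed off 1.5°.
- **Lift:** The cap came straight off. The wrist force stayed around 5 N, with a brief sideways load of about 4 N and a moment of about 0.9 N·m at the start of the lift. That faded before the cap was clear.
- **Set down:** I placed the cap at about (535, 297) mm in the dish, let go, and raised the arm well clear.
- **Last checks:** In the scene and side pictures the cap's outline matches an upright cap on the dish floor to within 2 pixels. By eye in the scene picture, the box, vial, syringe and filled dish are where they were. The wrist force is near zero.
- **Disagreement:** The cameras differed by about 3–5 mm when locating the cap. I used the middle value, and the grip was well centred.

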